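Find the boxed bearing that has come loose

TASK

One of the two long clear-lidded bearing boxes holds a bearing that has come loose; the other's is fixed. Lift a box and tip it well end-down (35 degrees or so) to feel or see whether its bearing slides. Then put the box with the loose bearing in the round steel dish, its bearing left slid towards one end so the fault shows, and the other box in the plywood tray, both set down flat, lid up, not dropped.

Things in the scene. Friction and masses are not known exactly. Their poses are not given: they have to be found in the camera images.
- box_a: One of two long bearing boxes: sealed box 110 mm long (its x), 44 wide (y), 42 high, about 300 g, lying flat; origin: centre of its underside, z up. Black base and end caps, rigid clear top and sides; grip across the 44 mm at mid-length. In it a steel bearing, 26 mm diameter, 36 long, 200 g, starts at mid-length: loose in exactly one of the two boxes (either), fixed in the other.
- box_b: Twin of box_a: same size, origin and axes. A loose bearing slides along x once its box is tipped over 15 degrees (at 30 or more it reaches the low end, 31 mm from the middle, in under 0.5 s) and stays there when level again: seen through the lid, or felt as 0.06 N m about the box's y. A fixed one never shifts. Box weights differ by up to 60 g, which tells nothing.
- tray: Plywood tray for good boxes, fixed, rectangular: outside 200 mm (its x) by 150 mm (its y), 22 mm high, walls and floor 6 mm thick, open at the top; origin at the centre of its underside.
- dish: Round steel dish for faulty boxes, fixed: 180 mm across at its rim, 166 mm clear across inside at its floor, 22 mm high, floor 5 mm thick; origin at the centre of its underside.
- box_a_core (a joint): Where the bearing in box_a lies along the box's x, in metres from mid-length: 0 at the start, plus or minus 0.031 at the ends. It is not driven; it slides only if loose.
- box_b_core (a joint): The same for the bearing in box_b.

How it is judged:
On the way:
1. one of the two long boxes is held clear of the table and tipped end-down by more than about 24 degrees (((height (world z) of box_a above 0.06 m and angle between box_a's own x axis and vertical below 1.15 rad and contact force between box_a and the fingers above 0.5 N) or (height (world z) of box_b above 0.06 m and angle between box_b's own x axis and vertical below 1.15 rad and contact force between box_b and the fingers above 0.5 N) or (height (world z) of box_a above 0.06 m and angle between box_a's own x axis and vertical above 1.99 rad and contact force between box_a and the fingers above 0.5 N) or (height (world z) of box_b above 0.06 m and angle between box_b's own x axis and vertical above 1.99 rad and contact force between box_b and the fingers above 0.5 N))), for 0.2 s.
At the end, for the whole second after the job is handed in: The box with the loose bearing lies flat on the floor of the round dish with its bearing more than 12 mm from mid-length, the box with the fixed bearing flat on the floor of the plywood tray, both lid up within 10 degrees and at rest (angle between each of box_a, box_b's own z axis and vertical below 0.17 rad and linear speed of each of box_a, box_b below 0.03 m/s and ((x of box_a in the frame of tray between -0.085 and 0.085 m and y of box_a in the frame of tray between -0.06 and 0.06 m and z of box_a in the frame of tray between 0 and 0.012 m and horizontal distance between box_b and dish below 0.06 m and z of box_b in the frame of dish between 0 and 0.011 m and (value of joint box_b_core above 0.012 m or value of joint box_b_core below -0.012 m)) or (x of box_b in the frame of tray between -0.085 and 0.085 m and y of box_b in the frame of tray between -0.06 and 0.06 m and z of box_b in the frame of tray between 0 and 0.012 m and horizontal distance between box_a and dish below 0.06 m and z of box_a in the frame of dish between 0 and 0.011 m and (value of joint box_a_core above 0.012 m or value of joint box_a_core below -0.012 m)))); the robot touches nothing.
It fails at once if a long box is dropped (falls by more than about 30 mm) ((linear speed of box_a above 0.8 m/s and not (contact force between box_a and the fingers above 0.2 N)) or (linear speed of box_b above 0.8 m/s and not (contact force between box_b and the fingers above 0.2 N))).
It also fails if it takes over 69 s, if anything falls off the work surface, if the arm or the gripper's body presses on something with over 40 N, if the wrist force passes 120 N, or if a joint passes its speed limit or range.

ROBOT

A 6-joint arm with a two-finger parallel gripper is mounted at the origin on the work surface. World frame = base frame: x ahead of the robot, y to its left, z up, the work surface at z = 0. Lengths are in m, angles in rad, forces in N, time in s.
With the tool pointing down it reaches from about 0.25 to 0.775 m from the base axis. Payload 4 kg.
Tool frame: the origin (TCP) lies on the centre line of the jaws, within the pads' length; the fingertips stand 17 mm ahead of it and the grasp point (between the pads) lies 2 mm behind it; z points along the fingers, y is the line along which they close (so a half turn about z gives the same grasp; the last joint's range is limited). The gripper opens to 94 mm and grips with 3 to 60 N. Pads are 16 mm wide; open, the fingers measure 119 mm over their backs; the gripper's body (75 mm by 177 mm) begins 78 mm behind the grasp point.
Start: joints at [1.231, 0.087, 1.371, -0, 1.684, -0.103], TCP at [0.129, 0.535, 0.223] pointing down, gripper open.
Joint ranges: [-3.1, 3.1], [-0.76, 2.03], [0.27, 2.55], [-1.08, 4.22], [0.17, 2.65], [-2.57, 2.57]. Speed limits (rad/s): [2.79, 2.79, 3.14, 3.14, 3.14, 3.14].

INTERFACE

Orientations are given as [roll, pitch, yaw] about the fixed x, y, z axes, in that order (R = Rz(yaw) Ry(pitch) Rx(roll)).
In Python, from bench import robot gives the robot as it stands.
- The arm moves only by the tool servo_tool, never from a script. Its argument "plan" is a list of rows, each a list of 7 numbers: the shift along the tool's x, y, z normalised to -1 to 1, where 1 is 0.1 m, then the turn, a rotation vector about the tool's x, y, z normalised to -1 to 1, where 1 is pi/2 rad, then the finger opening in mm, from 0 to 94. In form: [[x, y, z, ax, ay, az, gripper], ...]. A call has 1 to 12 rows; each row is the pose to reach, as a shift and turn from the pose commanded when the call began, along the tool's axes at that moment; what a row does not reach only later rows make up. A row lasts 1/12 s, in which the tool goes at most 41.7 mm and 7.16 degrees, less where a joint would pass 70% of its speed; a pose out of reach is approached as far as the arm can. A call with a number of a shift or a turn outside -1 to 1 is refused whole. A call with a gripper value outside its range is refused whole. The fingers move at their own pace and stop on an object; the grip force is fixed at half the most. Time passes only in rows, so rows that repeat a pose let the fingers close. It gives the time, the measured TCP pose, the force, the opening and the grip force at its end, in the units of the state.
- robot.get_obs(): the state, without advancing time (a new reading comes with each control period).
- robot.snapshot(name): name is "scene" or "top" or "wrist"; returns the picture (480x640x3 uint8, red, green, blue); there is no depth.
- robot.camera_params(name): a dict with "camera_matrix" (3x3 intrinsics, pixels), "rvec" (rotation vector, rad) and "tvec" (3), from world to camera coordinates, as OpenCV has them; the wrist camera has in their place "tool_from_camera" (4x4, takes a point from camera to tool coordinates, whose origin is the TCP and whose axes are the flange's). Camera axes: x right, y down, z forward; pixel columns grow to the right and rows downward; lengths in m; the calibration is good to about 2 mm. A picture is of the moment at which its call begins: read the wrist's pose just before it. camera_params takes no time and is no camera call.
- robot.close_job(): hands the job in; it is judged then, once.
Trained networks look in the newest picture that a camera, given by its name, has taken for a name from the list of things; names that differ only in an ending like _2 or _b are one class to them, and where a whole thing is asked for, a point or a joint stands for the part that bears it (a point fixed in the world has none). Each returns a list of dicts, best first, with "conf" (0 to 1); they miss things now and then, are a little off and sometimes report something else, mostly with a low value. They report only what shows in the picture. A call takes as long as a camera call.
- robot.find_in(thing, camera): "extent" ([centre column, centre row, width, height] in pixels, round what is visible of it).
The state is a dict: "time": time; "joint_positions": joint angles; "qvel": joint speeds; "joint_torque": joint torques, N m; "tool_pos": TCP position; "ee_rot": TCP orientation; "wrist_force": force on the tool from outside, world axes, zero at the start; "wrist_torque": the same for the moment, N m; "width": finger opening in m; "finger_force": force on a finger pad.
Only numpy, scipy, OpenCV 4.12 (cv2) and the standard library are available. Lean on these libraries where they do the work, as an engineer would, in place of code of your own. Each camera call takes 0.05 s, during which the arm holds its last target. There are 200 camera calls.

## Working session

There is one attempt and no reset: what is moved stays moved. The work goes in short steps, Python scripts to look and compute and a tool call to move; the robot and the scene stay as the last step left them, time stands still between calls to the robot, and variables do not carry over. Pictures are saved under pics/ and viewed, at most 10 in all, crops included, and the job is handed in when it is done.

Besides the shell and the picture viewer there is one more tool, called after "Call:" as a command line: name --pt "numbers of a row" for each row, then --argument value for the rest. servo_tool: Moves the arm, as the interface text tells. Scaled input: -1 to 1 covers 0.1 m each way for a shift and pi/2 rad each way for a turn. Its arguments: {"type":"object","properties":{"plan":{"type":"array","items":{"type":"array","items":{"type":"number"}}}},"required":["plan"]}

```bash
mkdir -p pics
cat > h.py <<'E'
import numpy as np, cv2
from bench import robot
from scipy.spatial.transform import Rotation as R
def ray(cam,u,v):
    p=robot.camera_params(cam);K=np.array(p["camera_matrix"])
    d=np.linalg.inv(K)@[u,v,1]
    M=cv2.Rodrigues(np.array(p["rvec"],float))[0];t=np.array(p["tvec"]).ravel()
    return -M.T@t, M.T@d
def at(cam,u,v,z):
    c,d=ray(cam,u,v); return c+d*(z-c[2])/d[2]
def proj(cam,X):
    p=robot.camera_params(cam)
    return cv2.projectPoints(np.array(X,float).reshape(-1,3),np.array(p["rvec"],float),np.array(p["tvec"],float),np.array(p["camera_matrix"]),None)[0].reshape(-1,2)
def save(cam,n):
    im=robot.snapshot(cam); cv2.imwrite(f"pics/{n}.png",im[:,:,::-1]); return im
E
python3 - <<'E'
from h import *
save("top","t0"); 
for th,z in (("box_a",.042),("tray",.022),("dish",.022)):
    for r in robot.find_in(th,"top"): print(th,r,at("top",*r["extent"][:2],z).round(3))
o=robot.get_obs();print(o["time"],o["tool_pos"],o["ee_rot"],o["width"]);print(ray("top",320,240))
E
```

```text
box_a {'extent': [377.0, 237.8, 19.7, 50.7], 'conf': 0.74} [ 0.494 -0.112  0.042]
box_a {'extent': [278.0, 238.5, 30.7, 57.0], 'conf': 0.61} [0.491 0.098 0.042]
0.2 [0.12893465 0.53436368 0.22172707] [-3.14020321e+00 -1.19197684e-04  2.90479496e+00] 0.09397782432004721
(array([ 0.34460654, -0.01699608,  1.32209623]), array([ 0.11167311,  0.01991576, -0.99357482]))
```

View pics/t0.png

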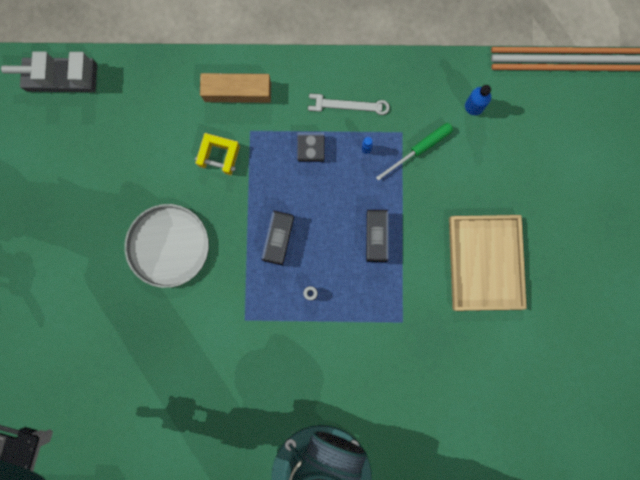

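The top view shows the boxes at about (278,238) and (377,236), the dish at (168,245) and the tray at (488,262).

Run:
```python
from h import *
im=cv2.imread("pics/t0.png").astype(int)
hsv=cv2.cvtColor(im.astype(np.uint8),cv2.COLOR_BGR2HSV)
def big(m,x0,x1,y0,y1):
    m2=np.zeros_like(m,np.uint8);m2[y0:y1,x0:x1]=m[y0:y1,x0:x1]*255
    c=max(cv2.findContours(m2,cv2.RETR_EXTERNAL,cv2.CHAIN_APPROX_NONE)[0],key=cv2.contourArea);return c
dark=(hsv[...,1]<95)
for n,x0,x1 in (("L",255,300),("R",355,395)):
    c=big(dark,x0,x1,200,275);r=cv2.minAreaRect(c);b=cv2.boxPoints(r)
    P=np.array([at("top",*p,.035) for p in b]);e=[P[1]-P[0],P[2]-P[1]];l=max(e,key=np.linalg.norm)
    print(n,r,P.mean(0).round(4),[np.linalg.norm(k).round(4) for k in e],"yaw",np.degrees(np.arctan2(l[1],l[0]))%180)
c=big(hsv[...,1]<70,115,220,195,295);e=cv2.fitEllipse(cv2.convexHull(c));print("dish",e,at("top",*e[0],.02))
c=big((hsv[...,0]<28)&(hsv[...,1]>50),440,535,205,320);r=cv2.minAreaRect(c);b=cv2.boxPoints(r)
P=np.array([at("top",*p,.02) for p in b]);print("tray",r,P.round(3),P.mean(0))
print(robot.camera_params("wrist"))
```

```text
L ((277.3606262207031, 237.46722412109375), (22.44585418701172, 51.24755096435547), 13.240518569946289) [0.494  0.0995 0.035 ] [np.float64(0.1096), np.float64(0.0481)] yaw 168.11847518800707
R ((377.0, 235.5), (50.99999237060547, 21.999996185302734), 90.0) [ 0.5005 -0.1121  0.035 ] [np.float64(0.0469), np.float64(0.1091)] yaw 0.00011445041633351138
dish ((166.24974060058594, 245.4302520751953), (83.19524383544922, 85.78727722167969), 48.97199630737305) [0.47563855 0.34007414 0.02      ]
tray ((487.2528381347656, 262.3150939941406), (95.5184555053711, 72.67047882080078), 87.51044464111328) [[ 0.546 -0.268  0.02 ]
 [ 0.554 -0.424  0.02 ]
 [ 0.35  -0.427  0.02 ]
 [ 0.342 -0.274  0.02 ]] [ 0.44780393 -0.34827783  0.02      ]
{'camera_matrix': array([[407.59032773,   0.        , 312.62198711],
       [  0.        , 407.59032773, 235.90552151],
       [  0.        ,   0.        ,   1.        ]]), 'tool_from_camera': array([[ 1.90316003e-04, -9.61366686e-01, -2.75270883e-01,
         8.16275354e-02],
       [ 9.99999971e-01,  2.24504148e-04, -9.26898293e-05,
        -1.34485675e-03],
       [ 1.50908369e-04, -2.75270858e-01,  9.61366700e-01,
        -1.62876626e-01],
       [ 0.00000000e+00,  0.00000000e+00,  0.00000000e+00,
         1.00000000e+00]])}
```

Call:
servo_tool --pt "-0.3 -0.22 0 0 0 0 94" --pt "-0.6 -0.45 0 0 0 0 94" --pt "-0.92 -0.67 0 0 0 0 94"

```text
time: 0.45
tool_pos: [0.2027, 0.447, 0.222]
ee_rot: [-3.141, -0.0, 2.907]
wrist_force: [0.7, 0.7, -0.1]
width: 0.0938
finger_force: 0.0
```

Call:
servo_tool --pt "-0.3 -0.22 0 0 0 0 94" --pt "-0.6 -0.45 0 0 0 0 94" --pt "-0.92 -0.67 0 0 0 0 94"

```text
time: 0.7
tool_pos: [0.2769, 0.3597, 0.2224]
ee_rot: [3.141, -0.0, 2.906]
wrist_force: [0.7, 0.6, -0.1]
width: 0.0937
finger_force: 0.0
```

Call:
servo_tool --pt "-0.3 -0.22 0 0 0 0 94" --pt "-0.6 -0.45 0 0 0 0 94" --pt "-0.92 -0.67 0 0 0 0 94"

```text
time: 0.95
tool_pos: [0.3507, 0.2729, 0.2225]
ee_rot: [3.141, 0.0, 2.905]
wrist_force: [0.8, 0.3, -0.3]
width: 0.0942
finger_force: 0.0
```

Call:
servo_tool --pt "-0.3 -0.22 0 0 0 0 94" --pt "-0.6 -0.45 0 0 0 0 94" --pt "-0.92 -0.67 0 0 0 0 94" --pt "-0.92 -0.67 0 0 0 0 94"

```text
time: 1.28
tool_pos: [0.4272, 0.1829, 0.2219]
ee_rot: [-3.139, 0.002, 2.897]
wrist_force: [0.6, -0.1, 0.6]
width: 0.0942
finger_force: 0.0
```

Call:
servo_tool --pt "-0.3 -0.22 0 0 0 -0.02 94" --pt "-0.6 -0.45 0 0 0 -0.02 94" --pt "-0.9 -0.67 0 0 0 -0.02 94" --pt "-0.9 -0.67 0 0 0 -0.02 94" --pt "-0.9 -0.67 0 0 0 -0.02 94"

```text
time: 1.7
tool_pos: [0.4959, 0.1008, 0.2218]
ee_rot: [3.141, -0.002, 2.933]
wrist_force: [-0.2, 0.4, -1.1]
width: 0.0937
finger_force: 0.0
```

```bash
cat >> h.py <<'E'
def wat(u,v,z,o):
    p=robot.camera_params("wrist");K=np.array(p["camera_matrix"]);T=np.array(p["tool_from_camera"])
    Rt=R.from_euler("xyz",o["ee_rot"]).as_matrix()
    d=Rt@T[:3,:3]@np.linalg.inv(K)@[u,v,1];c=Rt@T[:3,3]+o["tool_pos"]
    return c+d*(z-c[2])/d[2]
def wproj(X,o):
    p=robot.camera_params("wrist");K=np.array(p["camera_matrix"]);T=np.array(p["tool_from_camera"])
    Rt=R.from_euler("xyz",o["ee_rot"]).as_matrix()
    q=(np.atleast_2d(X)-o["tool_pos"])@Rt; q=(q-T[:3,3])@T[:3,:3]; q=q@K.T; return q[:,:2]/q[:,2:]
def box(c,yaw):
    M=R.from_euler("z",yaw,degrees=True).as_matrix()
    return (np.array([[sx*.055,sy*.022,.042] for sx,sy in ((1,1),(1,-1),(-1,-1),(-1,1))])@M.T+[c[0],c[1],0])
E
python3 - <<'E'
from h import *
o=robot.get_obs();im=save("wrist","w0")[:,:,::-1].copy()
q=wproj(box((.494,.0995),168.1),o);print(q.round(0))
cv2.polylines(im,[q.round().astype(np.int32)],True,(0,0,255),1);cv2.imwrite("pics/w0o.png",im)
E
```

```text
[[285. 151.]
 [339. 151.]
 [337. 276.]
 [288. 276.]]
```

View pics/w0o.png

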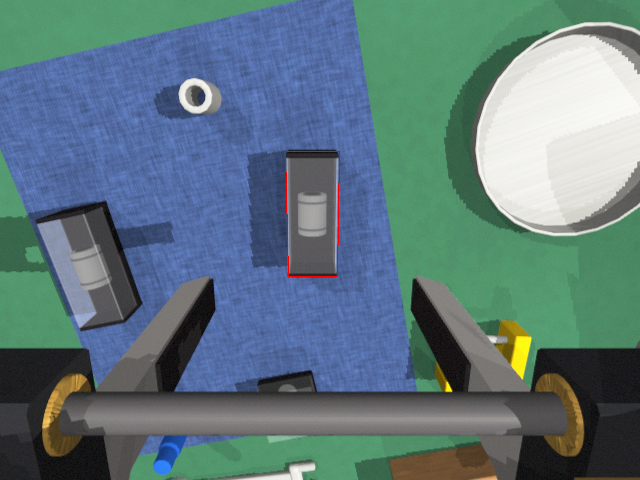

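The projected box outline matches the picture (corners 285..339, 151..276), so I'm descending.

Call:
servo_tool --pt "0.016 -0.016 0.4 0 0 0 80" --pt "0.016 -0.016 0.8 0 0 0 80" --pt "0.016 -0.016 1 0 0 0 80"

```text
time: 2.0
tool_pos: [0.4904, 0.1019, 0.1184]
ee_rot: [-3.141, -0.006, 2.939]
wrist_force: [0.4, 0.0, -1.3]
width: 0.0807
finger_force: 0.0
```

Call:
servo_tool --pt "0 0 0.3 0 0 0 80" --pt "0 0 0.6 0 0 0 80" --pt "0 0 0.8 0 0 0 80" --pt "0 0 0.97 0 0 0 80" --pt "0 0 0.97 0 0 0 80" --pt "0 0 0.97 0 0 0 30" --pt "0 0 0.97 0 0 0 30" --pt "0 0 0.97 0 0 0 30" --pt "0 0 0.97 0 0 0 30" --pt "0 0 0.97 0 0 0 30" --pt "0 0 0.97 0 0 0 30" --pt "0 0 0.97 0 0 0 30"

```text
time: 3.0
tool_pos: [0.4944, 0.1003, 0.0264]
ee_rot: [3.141, 0.001, 2.936]
wrist_force: [-0.8, 0.6, 2.3]
width: 0.0439
finger_force: 30.0
```

Call:
servo_tool --pt "0 0 -0.15 0 0 0 30" --pt "0 0 -0.4 0 0 0 30" --pt "0 0 -0.7 0 0 0 30" --pt "0 0 -1 0 0 0 30" --pt "0 0 -1 0 0 0 30"

```text
time: 3.42
tool_pos: [0.4973, 0.1006, 0.1317]
ee_rot: [3.138, 0.011, 2.936]
wrist_force: [1.2, 0.0, -1.5]
width: 0.0438
finger_force: 30.0
```

```bash
python3 -c "
from h import *
o=robot.get_obs();print(o['wrist_force'],o['wrist_torque'],o['joint_positions'])"
```

```text
[ 1.15069696  0.01853119 -1.48043801] [ 0.00877952 -0.07678779 -0.03336708] [ 8.77254838e-02  2.03000698e-02  1.62204375e+00  1.27647381e-04
  1.48781798e+00 -1.27753559e+00]
```

Call:
servo_tool --pt "0 0 -0.1 0 -0.07 0 30" --pt "0 0 -0.3 0 -0.15 0 30" --pt "0 0 -0.4 0 -0.22 0 30" --pt "0 0 -0.4 0 -0.29 0 30" --pt "0 0 -0.4 0 -0.36 0 30" --pt "0 0 -0.4 0 -0.43 0 30" --pt "0 0 -0.4 0 -0.43 0 30" --pt "0 0 -0.4 0 -0.43 0 30" --pt "0 0 -0.4 0 -0.43 0 30" --pt "0 0 -0.4 0 -0.43 0 30" --pt "0 0 -0.4 0 -0.43 0 30" --pt "0 0 -0.4 0 -0.43 0 30"

```text
time: 4.42
tool_pos: [0.4952, 0.1002, 0.1669]
ee_rot: [3.14, 0.676, 2.934]
wrist_force: [-0.2, -0.5, -3.5]
width: 0.0436
finger_force: 30.0
```

```bash
python3 -c "
from h import *
o=robot.get_obs();save('wrist','w1');print(o['wrist_force'],o['wrist_torque'],o['joint_positions'])"
```

```text
[-0.2018455  -0.46559105 -3.45116653] [ 0.12781865  0.66562931 -0.04802687] [ 0.28075711 -0.39098056  2.04229912 -0.37970768  0.9092874  -0.93793808]
```

View pics/w1.png

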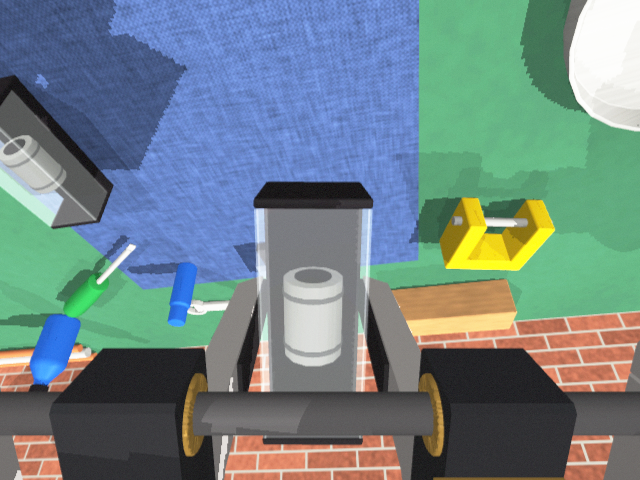

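```bash
python3 -c "
from h import *
o=robot.get_obs()
Rt=R.from_euler('xyz',o['ee_rot']).as_matrix()
for c in (-.031,0,.031):
  print(c,[wproj(o['tool_pos']+Rt@[c+d,0,0.003],o).round(0) for d in (-.018,0,.018)])
print([wproj(o['tool_pos']+Rt@[d,0,-.018],o).round(0) for d in (-.055,.055)])
print(o['time'])"
```

```text
-0.031 [array([[315., 400.]]), array([[315., 367.]]), array([[315., 333.]])]
0 [array([[315., 343.]]), array([[315., 307.]]), array([[316., 269.]])]
0.031 [array([[316., 280.]]), array([[316., 241.]]), array([[316., 199.]])]
[array([[316., 444.]]), array([[316., 194.]])]
4.4667
```

At 39° down, the bearing spans rows 268–363, which is where mid-length projects. This left box is fixed, so it goes in the tray.

Call:
servo_tool --pt "0 0 0 0 0.07 0 30" --pt "0 0 0 0 0.15 0 30" --pt "0 0 0 0 0.22 0 30" --pt "0 0 0 0 0.29 0 30" --pt "0 0 0 0 0.36 0 30" --pt "0 0 0 0 0.43 0 30" --pt "0 0 0 0 0.43 0 30" --pt "0 0 0 0 0.43 0 30"

```text
time: 5.13
tool_pos: [0.4955, 0.0995, 0.1646]
ee_rot: [-3.141, 0.001, 2.935]
wrist_force: [-0.8, 0.3, -3.4]
width: 0.0438
finger_force: 30.0
```

Call:
servo_tool --pt "0 -0.2 0 0 0 0 30" --pt "-0.05 -0.5 0 0 0 0 30" --pt "-0.09 -0.9 0 0 0 0 30"

```text
time: 5.38
tool_pos: [0.4838, 0.0115, 0.1659]
ee_rot: [3.141, 0.004, 2.941]
wrist_force: [1.1, -0.7, -2.6]
width: 0.0439
finger_force: 30.0
```

Call:
servo_tool --pt "0 -0.3 0 0 0 0 30" --pt "-0.05 -0.6 0 0 0 0 30" --pt "-0.09 -0.9 0 0 0 0 30"

```text
time: 5.63
tool_pos: [0.4737, -0.0804, 0.1663]
ee_rot: [-3.141, 0.004, 2.937]
wrist_force: [1.1, 0.7, -3.0]
width: 0.0441
finger_force: 30.0
```

Call:
servo_tool --pt "0 -0.3 0 0 0 0 30" --pt "-0.05 -0.6 0 0 0 0 30" --pt "-0.09 -0.9 0 0 0 0 30"

```text
time: 5.88
tool_pos: [0.4643, -0.1702, 0.1664]
ee_rot: [-3.14, 0.004, 2.937]
wrist_force: [0.9, -0.7, -2.8]
width: 0.0442
finger_force: 30.0
```

Call:
servo_tool --pt "0 -0.3 0 0 0 0 30" --pt "-0.05 -0.6 0 0 0 0 30" --pt "-0.09 -0.9 0 0 0 0 30"

```text
time: 6.13
tool_pos: [0.4549, -0.2601, 0.1664]
ee_rot: [-3.139, 0.004, 2.937]
wrist_force: [0.1, 0.7, -2.8]
width: 0.0438
finger_force: 30.0
```

Call:
servo_tool --pt "0 -0.3 0 0 0 -0.04 30" --pt "-0.05 -0.6 0 0 0 -0.08 30" --pt "-0.09 -0.8 0 0 0 -0.146 30" --pt "-0.09 -0.9 0 0 0 -0.146 30" --pt "-0.09 -0.9 0 0 0 -0.146 30" --pt "-0.09 -0.9 0 0 0 -0.146 30"

```text
time: 6.63
tool_pos: [0.4458, -0.3483, 0.1658]
ee_rot: [3.141, 0.001, -3.12]
wrist_force: [0.0, -0.1, -3.6]
width: 0.0439
finger_force: 30.0
```

```bash
python3 -c "
from h import *
o=robot.get_obs();print(o['tool_pos'],o['ee_rot']);save('wrist','w2');print(o['time'])
im=cv2.imread('pics/w2.png')
M=R.from_euler('z',1.7,degrees=True).as_matrix()
for hx,hy,z in ((.1,.075,.022),(.094,.069,.006)):
  P=np.array([[a*hx,b*hy,z] for a,b in ((1,1),(1,-1),(-1,-1),(-1,1))])@M.T+[.448,-.348,0]
  cv2.polylines(im,[wproj(P,o).round().astype(np.int32)],True,(0,0,255),1)
cv2.imwrite('pics/w2o.png',im)"
```

```text
[ 0.44582332 -0.34825108  0.16576424] [ 3.14141024e+00  7.86491896e-04 -3.11957628e+00]
6.6333
```

View pics/w2o.png

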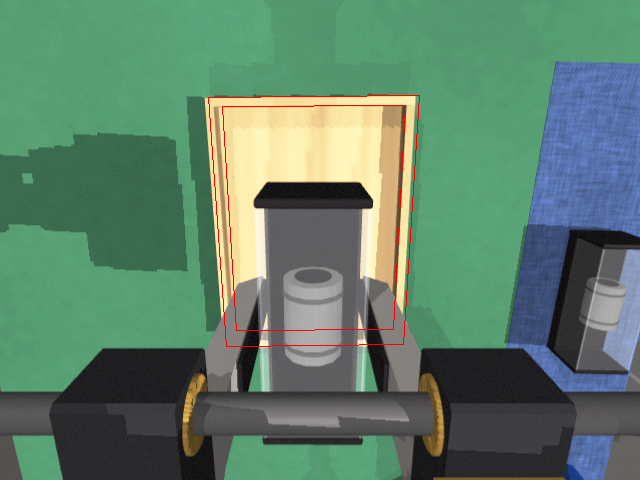

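Tray outline matches and the box is over it. Setting it down.

Call:
servo_tool --pt "0 0 0.2 0 0 0 30" --pt "0 0 0.5 0 0 0 30" --pt "0 0 0.75 0 0 0 30" --pt "0 0 0.9 0 0 0 30" --pt "0 0 1 0 0 0 30" --pt "0 0 1 0 0 0 30" --pt "0 0 1 0 0 0 30"

```text
time: 7.27
tool_pos: [0.4464, -0.3485, 0.0658]
ee_rot: [3.142, 0.0, -3.117]
wrist_force: [-0.0, -0.8, -2.4]
width: 0.0436
finger_force: 30.0
```

Call:
servo_tool --pt "0 0 0.1 0 0 0 30" --pt "0 0 0.18 0 0 0 30" --pt "0 0 0.25 0 0 0 30" --pt "0 0 0.29 0 0 0 30" --pt "0 0 0.31 0 0 0 30" --pt "0 0 0.32 0 0 0 30" --pt "0 0 0.32 0 0 0 30"

```text
time: 7.85
tool_pos: [0.446, -0.3494, 0.0332]
ee_rot: [3.141, -0.0, -3.118]
wrist_force: [-0.4, -0.2, -2.3]
width: 0.0442
finger_force: 30.0
```

Call:
servo_tool --pt "0 0 0.01 0 0 0 30" --pt "0 0 0.018 0 0 0 30" --pt "0 0 0.018 0 0 0 30" --pt "0 0 0.018 0 0 0 70" --pt "0 0 0.018 0 0 0 70" --pt "0 0 0.018 0 0 0 70" --pt "0 0 0.018 0 0 0 70" --pt "0 0 0.018 0 0 0 70"

```text
time: 8.52
tool_pos: [0.4462, -0.3495, 0.0319]
ee_rot: [-3.141, 0.0, -3.118]
wrist_force: [-0.0, -0.2, -0.5]
width: 0.0694
finger_force: 0.0
```

Call:
servo_tool --pt "0 0 -0.2 0 0 0 70" --pt "0 0 -0.6 0 0 0 80" --pt "0 0 -1 0 0 0 80" --pt "0 0 -1 0 0 0 80"

```text
time: 8.85
tool_pos: [0.4497, -0.3528, 0.1415]
ee_rot: [-3.13, 0.012, -3.117]
wrist_force: [0.7, -0.5, 1.2]
width: 0.0798
finger_force: 0.0
```

Call:
servo_tool --pt "0 0.2 -0.4 0 0 0 80" --pt "-0.2 0.5 -0.8 0 0 0 80" --pt "-0.3 0.8 -0.9 0 0 0 80"

```text
time: 9.1
tool_pos: [0.4734, -0.2743, 0.2232]
ee_rot: [-3.138, 0.004, -3.122]
wrist_force: [1.2, -1.1, -0.2]
width: 0.0798
finger_force: 0.0
```

Call:
servo_tool --pt "0 0.3 0 0 0 0 80" --pt "-0.2 0.5 0 0 0 0 80" --pt "-0.3 0.8 0 0 0 0 80"

```text
time: 9.35
tool_pos: [0.5019, -0.1916, 0.2202]
ee_rot: [-3.14, 0.003, -3.119]
wrist_force: [-0.1, 0.2, -0.3]
width: 0.08
finger_force: 0.0
```

Call:
servo_tool --pt "0 0.3 0 0 0 0.015 80" --pt "0 0.6 0 0 0 0.015 80" --pt "0 0.76 0 0 0 0.015 80" --pt "0 0.76 0 0 0 0.015 80" --pt "0 0.76 0 0 0 0.015 80" --pt "0 0.76 0 0 0 0.015 80"

```text
time: 9.85
tool_pos: [0.499, -0.1166, 0.2195]
ee_rot: [-3.141, 0.0, -3.141]
wrist_force: [0.4, -0.3, 0.0]
width: 0.0798
finger_force: 0.0
```

```bash
python3 -c "
from h import *
o=robot.get_obs();print(o['tool_pos'],o['ee_rot']);save('wrist','w3')
im=cv2.imread('pics/w3.png')
cv2.polylines(im,[wproj(box((.5005,-.1121),0),o).round().astype(np.int32)],True,(0,0,255),1)
cv2.imwrite('pics/w3o.png',im)"
```

```text
[ 0.49900184 -0.11663164  0.21948786] [-3.14092600e+00  2.47327818e-04 -3.14146860e+00]
```

View pics/w3o.png

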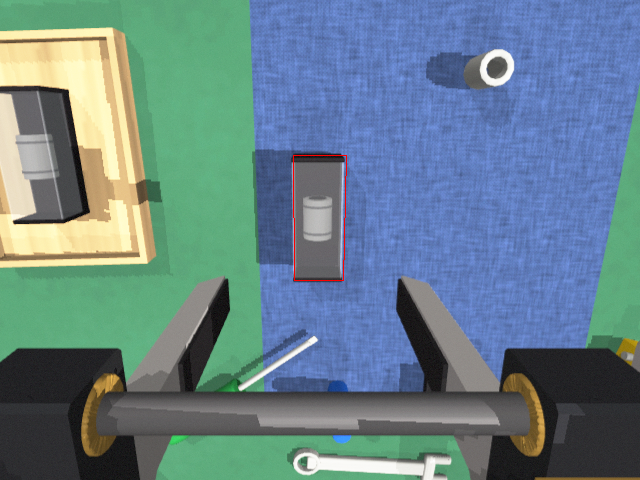

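The outline fits within about 1 px, and the other box lies flat in the tray. Now grasping the second box.

Call:
servo_tool --pt "-0.015 0.036 0.4 0 0 0 80" --pt "-0.015 0.036 0.8 0 0 0 80" --pt "-0.015 0.036 1 0 0 0 80"

```text
time: 10.15
tool_pos: [0.4983, -0.1129, 0.1149]
ee_rot: [3.14, -0.006, 3.14]
wrist_force: [-1.1, 0.9, 0.1]
width: 0.0801
finger_force: 0.0
```

Call:
servo_tool --pt "0 0 0.3 0 0 0 80" --pt "0 0 0.6 0 0 0 80" --pt "0 0 0.8 0 0 0 80" --pt "0 0 0.94 0 0 0 80" --pt "0 0 0.94 0 0 0 80" --pt "0 0 0.94 0 0 0 30" --pt "0 0 0.94 0 0 0 30" --pt "0 0 0.94 0 0 0 30" --pt "0 0 0.94 0 0 0 30" --pt "0 0 0.94 0 0 0 30" --pt "0 0 0.94 0 0 0 30" --pt "0 0 0.94 0 0 0 30"

```text
time: 11.15
tool_pos: [0.5009, -0.1126, 0.0264]
ee_rot: [-3.141, 0.002, -3.141]
wrist_force: [-0.3, 0.3, 2.3]
width: 0.0439
finger_force: 30.0
```

Call:
servo_tool --pt "0 0 -0.15 0 0 0 30" --pt "0 0 -0.4 0 0 0 30" --pt "0 0 -0.7 0 0 0 30" --pt "0 0 -1 0 0 0 30" --pt "0 0 -1 0 0 0 30"

```text
time: 11.57
tool_pos: [0.5038, -0.1134, 0.1319]
ee_rot: [-3.138, 0.011, -3.141]
wrist_force: [2.4, -0.1, -1.1]
width: 0.0436
finger_force: 30.0
```

Call:
servo_tool --pt "0 0 -0.1 0 -0.07 0 30" --pt "0 0 -0.3 0 -0.15 0 30" --pt "0 0 -0.4 0 -0.22 0 30" --pt "0 0 -0.4 0 -0.29 0 30" --pt "0 0 -0.4 0 -0.36 0 30" --pt "0 0 -0.4 0 -0.43 0 30" --pt "0 0 -0.4 0 -0.43 0 30" --pt "0 0 -0.4 0 -0.43 0 30" --pt "0 0 -0.4 0 -0.43 0 30" --pt "0 0 -0.4 0 -0.43 0 30" --pt "0 0 -0.4 0 -0.43 0 30" --pt "0 0 -0.4 0 -0.43 0 30"

```text
time: 12.57
tool_pos: [0.5018, -0.1127, 0.1671]
ee_rot: [-3.14, 0.676, -3.139]
wrist_force: [0.2, -0.0, -2.7]
width: 0.0441
finger_force: 30.0
```

Call:
servo_tool --pt "0 0 0 0 0.07 0 30" --pt "0 0 0 0 0.15 0 30" --pt "0 0 0 0 0.22 0 30" --pt "0 0 0 0 0.29 0 30" --pt "0 0 0 0 0.36 0 30" --pt "0 0 0 0 0.43 0 30" --pt "0 0 0 0 0.43 0 30" --pt "0 0 0 0 0.43 0 30"

```text
time: 13.23
tool_pos: [0.5023, -0.1121, 0.1645]
ee_rot: [3.141, 0.001, -3.14]
wrist_force: [-0.7, 0.8, -2.9]
width: 0.0442
finger_force: 30.0
```

```bash
python3 -c "
from h import *
save('wrist','w4')"
```

```text
(no output)
```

View pics/w4.png

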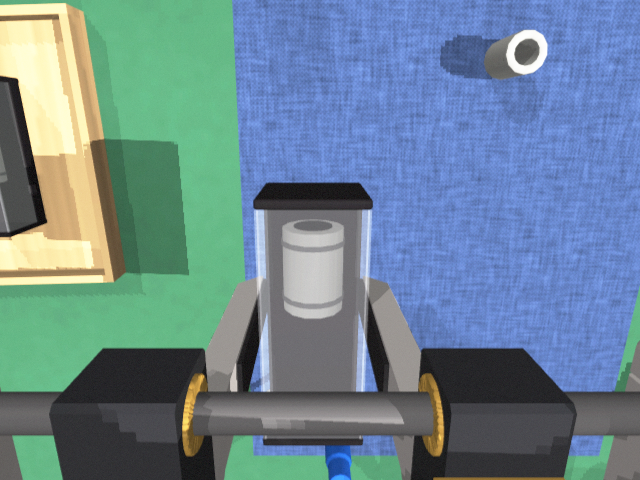

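```bash
python3 -c "
from h import *
o=robot.get_obs()
Rt=R.from_euler('xyz',o['ee_rot']).as_matrix()
for c in (0,.012,.02,.031):
  print(c,[wproj(o['tool_pos']+Rt@[c+d,0,-.010],o)[0,1].round(0) for d in (-.018,.018)])"
```

```text
0 [np.float64(362.0), np.float64(284.0)]
0.012 [np.float64(337.0), np.float64(256.0)]
0.02 [np.float64(320.0), np.float64(236.0)]
0.031 [np.float64(295.0), np.float64(209.0)]
```

The bearing moved from rows 268–363 to 220–316, roughly 22 mm, so this box is the loose one. It goes to the dish.

Call:
servo_tool --pt "0 0.2 0 0 0 0 30" --pt "0.03 0.5 0 0 0 0 30" --pt "0.05 0.9 0 0 0 0 30"

```text
time: 13.53
tool_pos: [0.4945, -0.0233, 0.1662]
ee_rot: [-3.141, 0.004, 3.137]
wrist_force: [0.7, 0.7, -2.6]
width: 0.0438
finger_force: 30.0
```

Call:
servo_tool --pt "0 0.3 0 0 0 0 30" --pt "0.03 0.6 0 0 0 0 30" --pt "0.05 0.9 0 0 0 0 30"

```text
time: 13.78
tool_pos: [0.489, 0.0687, 0.1666]
ee_rot: [3.141, 0.004, 3.141]
wrist_force: [0.5, -0.0, -2.5]
width: 0.0435
finger_force: 30.0
```

Call:
servo_tool --pt "0 0.3 0 0 0 0 30" --pt "0.03 0.6 0 0 0 0 30" --pt "0.05 0.9 0 0 0 0 30"

```text
time: 14.03
tool_pos: [0.4841, 0.1585, 0.1667]
ee_rot: [3.14, 0.004, 3.141]
wrist_force: [0.7, -0.5, -3.1]
width: 0.0437
finger_force: 30.0
```

Call:
servo_tool --pt "0 0.3 0 0 0 0 30" --pt "0.03 0.6 0 0 0 0 30" --pt "0.05 0.9 0 0 0 0 30"

```text
time: 14.28
tool_pos: [0.4792, 0.2483, 0.1669]
ee_rot: [3.139, 0.004, 3.141]
wrist_force: [1.1, 0.3, -3.3]
width: 0.0437
finger_force: 30.0
```

Call:
servo_tool --pt "0 0.3 0 0 0 0 30" --pt "0.03 0.6 0 0 0 0 30" --pt "0.07 0.8 0 0 0 0 30" --pt "0.07 0.92 0 0 0 0 30" --pt "0.07 0.92 0 0 0 0 30" --pt "0.07 0.92 0 0 0 0 30"

```text
time: 14.78
tool_pos: [0.4731, 0.3387, 0.1662]
ee_rot: [3.142, 0.002, -3.141]
wrist_force: [0.2, -0.2, -2.7]
width: 0.0439
finger_force: 30.0
```

```bash
python3 -c "
from h import *
o=robot.get_obs();print(o['tool_pos'],o['ee_rot']);save('wrist','w5')
im=cv2.imread('pics/w5.png')
t=np.linspace(0,6.28,60)
for r,z in ((.09,.022),(.083,.005)):
  P=np.c_[.4756+r*np.cos(t),.340+r*np.sin(t),t*0+z]
  cv2.polylines(im,[wproj(P,o).round().astype(np.int32)],True,(0,0,255),1)
cv2.imwrite('pics/w5o.png',im)"
```

```text
[0.47306207 0.3387268  0.16616333] [ 3.14158516e+00  1.59648529e-03 -3.14108041e+00]
```

View pics/w5o.png

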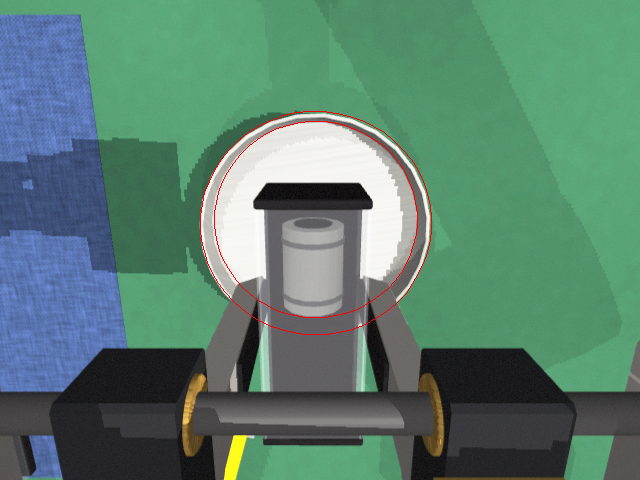

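The dish outline matches and the box is centred over it. Lowering.

Call:
servo_tool --pt "-0.02 0.01 0.2 0 0 0 30" --pt "-0.02 0.01 0.5 0 0 0 30" --pt "-0.02 0.01 0.75 0 0 0 30" --pt "-0.02 0.01 0.9 0 0 0 30" --pt "-0.02 0.01 1 0 0 0 30" --pt "-0.02 0.01 1 0 0 0 30" --pt "-0.02 0.01 1 0 0 0 30"

```text
time: 15.42
tool_pos: [0.4757, 0.3397, 0.0658]
ee_rot: [-3.142, 0.0, 3.141]
wrist_force: [0.2, -0.0, -2.0]
width: 0.0435
finger_force: 30.0
```

Call:
servo_tool --pt "0 0 0.1 0 0 0 30" --pt "0 0 0.18 0 0 0 30" --pt "0 0 0.25 0 0 0 30" --pt "0 0 0.3 0 0 0 30" --pt "0 0 0.32 0 0 0 30" --pt "0 0 0.335 0 0 0 30" --pt "0 0 0.335 0 0 0 30"

```text
time: 16.0
tool_pos: [0.4752, 0.3407, 0.0319]
ee_rot: [-3.142, -0.0, -3.141]
wrist_force: [0.0, 0.2, -3.1]
width: 0.044
finger_force: 30.0
```

Call:
servo_tool --pt "0 0 0.01 0 0 0 30" --pt "0 0 0.016 0 0 0 30" --pt "0 0 0.016 0 0 0 30" --pt "0 0 0.016 0 0 0 70" --pt "0 0 0.016 0 0 0 70" --pt "0 0 0.016 0 0 0 70" --pt "0 0 0.016 0 0 0 70" --pt "0 0 0.016 0 0 0 70"

```text
time: 16.67
tool_pos: [0.4753, 0.3406, 0.0305]
ee_rot: [3.141, 0.0, -3.141]
wrist_force: [0.6, 0.4, 0.3]
width: 0.0694
finger_force: 0.0
```

Call:
servo_tool --pt "0 0 -0.2 0 0 0 70" --pt "0 0 -0.6 0 0 0 80" --pt "0 0 -1 0 0 0 80" --pt "0 0 -1 0 0 0 80"

```text
time: 17.0
tool_pos: [0.4795, 0.3432, 0.1404]
ee_rot: [3.133, 0.015, -3.141]
wrist_force: [0.9, 0.5, 2.0]
width: 0.0801
finger_force: 0.0
```

Call:
servo_tool --pt "0.2 0 -0.3 0 0 0 80" --pt "0.5 0 -0.6 0 0 0 80" --pt "0.8 0 -0.6 0 0 0 80" --pt "1 0 -0.6 0 0 0 80" --pt "1 0 -0.6 0 0 0 80" --pt "1 0 -0.6 0 0 0 80"

```text
time: 17.5
tool_pos: [0.375, 0.3408, 0.1908]
ee_rot: [3.141, 0.002, -3.14]
wrist_force: [0.5, -0.2, -0.4]
width: 0.0804
finger_force: 0.0
```

```bash
python3 -c "
from h import *
im=save('top','t1')[:,:,::-1]
cv2.imwrite('pics/t1c.png',np.hstack([cv2.resize(im[190:310,110:230],None,fx=3.3,fy=3.3),cv2.resize(im[200:320,430:550],None,fx=3.3,fy=3.3)]))"
```

```text
(no output)
```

View pics/t1c.png

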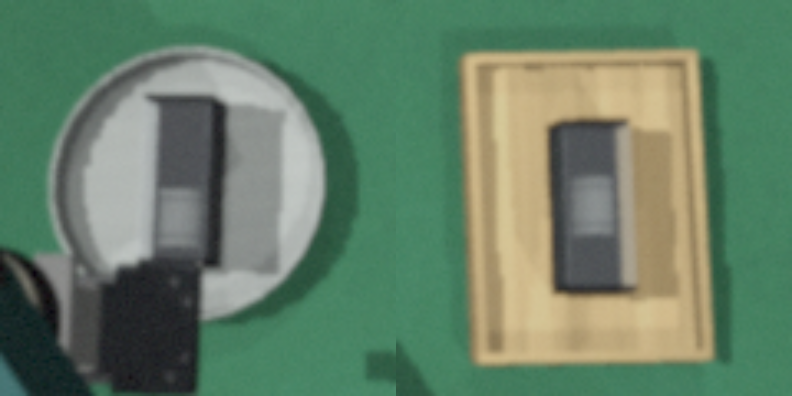

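Both boxes lie flat in place. The dish box's bearing is well toward one end (crop row ~218, box centre ~180), and the tray box's bearing is central.

```bash
python3 -c "
from bench import robot
print(robot.close_job())"
```

```text
the job is handed in; nothing more can be done
None
```

I've handed the job in: the loose-bearing box (the right-hand one in the top view) is flat in the steel dish with its bearing about 22 mm off centre, and the fixed-bearing box is flat in the plywood tray; it took about 17.5 s of the 69 s, and no verdict came back.

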